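# Press the sprung work plate level and lock it with its squeeze collar

## Robot

A 7-joint arm with a two-finger parallel gripper is mounted at the origin on the work surface. World frame = base frame: x ahead of the robot, y to its left, z up, the work surface at z = 0. Lengths are in m, angles in rad, forces in N, time in s.
With the tool pointing down it reaches from about 0.425 to 0.925 m from the base axis. Payload 6.8 kg.
Tool frame: the origin (TCP) lies midway between the tips of the shut fingers; the grasp point (between the pads) lies 19 mm behind it; x points along the fingers, y is the direction in which the jaws open and shut, and the axes are right-handed (so a half turn about x gives the same grasp; the last joint's range is limited). The gripper opens to 85 mm and grips with 20 to 120 N. Pads are 22 mm wide; open, the fingers measure 114 mm over their backs; the gripper's body (76 mm by 85 mm) begins 54 mm behind the grasp point. The pads swing forward as they close: fully open they stand 13 mm farther back than shut.
Start: joints at [1.146, 0.477, 0.022, 1.555, -0.011, 1.109, -0.083], TCP at [0.21, -0.641, 0.231] pointing down, gripper open.
Joint ranges: [-2.96, 2.96], [-0.34, 2.1], [-1.41, 1.46], [0.24, 2.44], [-1.37, 4.51], [0.17, 1.92], [-2.96, 2.96]. Speed limits (rad/s): [2.39, 2.39, 3.14, 3.14, 3.14, 3.14, 3.14].

## Interface

Orientations are given as a rotation vector (axis times angle).
In Python, from bench import r, viewer, nets gives the robot as it stands.
- The arm moves only by the shell command python3 -m pendant 'ROWS' [FORCE]. ROWS is JSON, one flat list of numbers, 5 for each row, row after row: the finger opening in mm, from 0 to 85.4, then the shift along the tool's x, y, z in mm, then the turn about the tool's x in rad. A call has 1 to 20 rows; each row shifts and turns the commanded pose from where the row before left it, along the tool's axes as they then stand; what a row does not reach is not made up. A row lasts 1/8 s, in which the tool goes at most 62.5 mm and 10.7 degrees, less where a joint would pass 70% of its speed; a pose out of reach is approached as far as the arm can. A call with a gripper value outside its range is refused whole. The fingers move at their own pace and stop on an object; FORCE is the grip in N (left out, the last holds). Time passes only in rows, so rows that do not move let the fingers close. It gives the time, the measured TCP pose, the force and the opening at its end, in the units of the state.
- r.get_obs(): the state, without advancing time (a new reading comes with each control period).
- viewer.grab_frame(name): name is "scene" or "top" or "wrist"; returns (picture, depth): 420x560x3 uint8, red, green, blue; 420x560 float32, m along the optical axis (not along the pixel's ray), 0 where there is no reading.
- viewer.calibration(name): a dict with "mtx" (3x3 intrinsics, pixels), "world_to_cam" (4x4, takes a point from world to camera coordinates). Camera axes: x right, y up, looking along -z (the intrinsics and any distortion apply to the point x, -y, -z); pixel columns grow to the right and rows downward; lengths in m; the calibration is good to about 2 mm. A picture is of the moment at which its call begins: read the wrist's pose just before it. calibration takes no time and is no camera call; for the wrist camera it gives the pose at the moment of the call.
- r.hand_in(): hands the job in, once; it reports no verdict.
Trained networks look in the newest picture that a camera, given by its name, has taken for a name from the list of things; names that differ only in an ending like _2 or _b are one class to them, and where a whole thing is asked for, a point or a joint stands for the part that bears it (a point fixed in the world has none). Each returns a list of dicts, best first, with "score" (0 to 1); they miss things now and then, are a little off and sometimes report something else, mostly with a low value. They report only what shows in the picture. A call takes as long as a camera call.
- nets.look_for(name, camera): "location" ([x, y, z] in m, in world coordinates, good to about 4 mm: the middle of the surface that is visible of it).
- nets.silhouettes(name, camera): "mask" (420x560 bool, what is visible of it).
The state is a dict: "clock": time; "joints": joint angles; "qvel": joint speeds; "tau": joint torques, N m; "tcp_pos": TCP position; "orientation": TCP orientation; "contact_force": force on the tool from outside, world axes, zero at the start; "moment": the same for the moment, N m; "grip_width": finger opening in m.
Only numpy, scipy, OpenCV 4.12 (cv2) and the standard library are available. Lean on these libraries where they do the work, as an engineer would, in place of code of your own. Each camera call takes 0.05 s, during which the arm holds its last target. There are 200 camera calls.

## Task

The plywood tilt plate of the bench fixture has sprung up and is wanted as a flat work platform. Take the black collar by its two tabs, push the plate down against its spring until it just sits firmly on its rubber stops (gently, without ramming them), then, with the tabs squeezed in, turn the collar clockwise (seen from above) as far as it goes so that it locks the plate level; let go so that both tabs spring out again. Leave everything else on the bench where it is.

Things in the scene. Friction and masses are not known exactly. Their poses are not given: they have to be found in the camera images.
- fixture: Grey steel base of the tilt fixture, 260 (x) x 170 (y) x 8 mm, screwed down. Origin at the centre of its underside, on the table; x points from the hinge towards the plate's free end, z up. The plate's hinge line is parallel to y at x = -105 mm, z = 65 mm.
- keeper: Steel catch under the plate, with two black rubber posts (18 mm across) under the plate beside the collar, at the fixture's x = 45, y = +53 and -53 mm: the plate's bottom stop. Origin as the fixture's. Its screws set lips and posts together up to 3.5 mm higher or lower than the sizes given here: the stop must be felt. It is delicate: keep its load under 30 N (5 to 10 N is ample).
- plate (a joint): Angle of the plate about its hinge: 0 = level, positive = free end raised, about -0.034 to 0.014 = on the rubber bottom stop, 0.45 = upper limit. A spring holds it at about 0.30 to 0.41 at the start; it springs up again unless locked. Holding it down takes about 11 N at the collar, rising as it goes down, then the stop is felt as firm. Locked it rests at about -0.02 to 0.03.
- hinge_line (a point): Middle of the plate's hinge line, which runs along the near edge of its underside. Axes turn with the plate: x along the plate from the hinge to its free end, y along the hinge, z normal to the plate. The plate's top face is at z = 10 mm, the collar's axis at x = 150 mm, y = 0.
- plate_edge (a point): The plywood tilt plate: 215 long (x) x 130 wide (y) x 10 mm thick. This point is the middle of its top face's free edge, 215 mm from the hinge; axes as the plate.
- collar_grip (a point): Grip point of the black locking collar: on its axis, 34 mm above the plate's top face, midway between two upright finger tabs. Each tab is 28 mm wide and runs from 8 to 54 mm above the plate; outer faces at y = +24 and -24 mm. z along the axis, out of the plate; y towards tab_a; axes turn with the collar. Below is a disc 64 mm across, 6 mm high.
- rail_mid (a point): Middle of one of two curved aluminium guard rails on the plate around the collar (the other lies opposite): radius 34 to 40 mm, 11 mm high, each about 40 degrees long. Each tab has a 10 mm wide foot, 7 to 11 mm above the plate, that reaches 38.5 mm from the axis (32.5 mm when squeezed) and butts on a rail unless squeezed in. Keep fingertips 12 mm or more above the plate.
- slot (a point): Middle of the slot between two steel lips of the keeper below the collar, at the nominal height of their undersides (51.5 mm above the table); slot 22 mm wide, along the fixture's x. The collar's crossbar (56 x 12 mm, under the plate) passes down it; with the plate hard on its stop the bar is 2 mm below the lips, and turned under them it holds the plate level.
- collar (a joint): Turn of the collar in rad: 0 = unlocked (starts at 0 to 0.08, tabs then face along the hinge line), grows clockwise seen from above the plate, end stop at 1.30 = locked. Turned beyond 0.15 too early, its crossbar lands on the lips and blocks the plate. It turns only while both tabs are squeezed fully in; friction then is about 0.05 N m.
- tab_a (a joint): Inward travel of the tab on the collar's +y side: 0 = sprung out, 0.006 m = fully squeezed in (about 10 N on each tab; outer faces then 36 mm apart). When released it springs out if its foot is past the end of the rail, that is with the collar beyond about 1.15 rad; short of that the rail holds it in.
- tab_b (a joint): The same for the tab on the collar's -y side.
- spool: Brown twine spool, 80 mm across, 76 mm tall, standing beside the fixture. Bystander. Origin at the centre of its underside.
- glue: White bottle, 52 mm across, 115 mm tall, standing beside the fixture. Bystander. Origin at the centre of its underside.
- tape: Roll of paper tape lying flat beyond the far end of the fixture, 100 mm across, 25 mm tall. Bystander. Origin at the centre of its underside.
- jar: Glass jar with steel lid, 68 mm across, 85 mm tall. Bystander. Origin at the centre of its underside.
- mug: White mug, 80 mm across, 90 mm tall. Bystander. Origin at the centre of its underside.
- offcut: Wooden offcut 110 x 70 x 30 mm, lying flat. Bystander. Origin at the centre of its underside.
- spanner: Steel spanner, 180 mm long, lying flat. Bystander. Origin at its underside near the middle.

How it is judged:
By the outcome, as a careful person would: the job done as asked, in the order asked, and still so for the second after the job is handed in, with the robot touching nothing.
It also fails if it takes over 50 s, if anything falls off the work surface, if the arm or the gripper's body presses on something with over 40 N, if the wrist force passes 120 N, or if a joint passes its speed limit or range.

## Working session

There is one attempt and no reset: what is moved stays moved. The work goes in short steps, Python scripts to look and compute and a shell command to move; the robot and the scene stay as the last step left them, time stands still between calls to the robot, and variables do not carry over. Pictures are saved under pics/ and viewed, about 8 in all and at most 12, crops included, and the job is handed in when it is done.

```bash
mkdir -p pics; ls; python3 - <<'E'
from bench import r, viewer, nets
import cv2,numpy as np
o=r.get_obs(); print(o)
for c in ("scene","top"):
    p,d=viewer.grab_frame(c); cv2.imwrite(f"pics/{c}0.png",p[:,:,::-1])
    for n in ("collar_grip","plate_edge","hinge_line","rail_mid","collar","tab_a","fixture","spool","glue","tape","jar","mug"):
        print(c,n,[(np.round(x["location"],3).tolist(),round(x["score"],2)) for x in nets.look_for(n,c)[:3]])
print(r.get_obs()["clock"])
E
```

```text
pics
{'clock': 0.0, 'joints': array([ 1.14592273,  0.47781304,  0.02234344,  1.55644358, -0.01154662,
        1.10929071, -0.08312788]), 'qvel': array([ 9.24584749e-05,  7.26079548e-04,  1.31157180e-03, -3.97965649e-04,
       -1.32700520e-03,  5.36108372e-06, -7.56694428e-04]), 'tau': array([-7.56933168e-04, -5.96438742e+01,  1.60780393e+00, -2.81191939e+01,
        1.24926565e-02,  9.35811287e-03, -3.12930081e-05]), 'tcp_pos': array([ 0.21007809, -0.64085839,  0.23032042]), 'orientation': array([ 2.05071788,  0.32943744, -2.05151321]), 'contact_force': array([0.19282534, 0.31668059, 0.07104584]), 'moment': array([ 0.00162892,  0.03618613, -0.0175433 ]), 'grip_width': 0.08551062498406486}
scene collar_grip [([0.508, -0.133, 0.145], 0.65)]
scene plate_edge [([0.502, -0.147, 0.133], 0.82)]
scene hinge_line [([0.496, -0.147, 0.128], 0.84), ([0.538, -0.161, 0.048], 0.44)]
scene rail_mid [([0.497, -0.146, 0.126], 0.56)]
scene collar [([0.509, -0.135, 0.149], 0.94)]
scene tab_a [([0.508, -0.155, 0.158], 0.7), ([0.508, -0.115, 0.158], 0.6)]
scene fixture [([0.504, -0.163, 0.078], 0.69), ([
[... 324 characters left out ...]
.058], 0.8)]
top collar_grip [([0.502, -0.13, 0.137], 0.7)]
top plate_edge [([0.471, -0.135, 0.113], 0.8), ([0.503, -0.129, 0.133], 0.45)]
top hinge_line [([0.47, -0.127, 0.112], 0.96), ([0.458, -0.123, 0.096], 0.41)]
top rail_mid [([0.47, -0.128, 0.109], 0.79)]
top collar [([0.505, -0.128, 0.132], 0.53)]
top tab_a []
top fixture [([0.461, -0.122, 0.1], 0.67)]
top spool [([0.433, 0.035, 0.076], 0.88), ([0.503, -0.127, 0.135], 0.34)]
top glue [([0.474, -0.289, 0.078], 0.61)]
top tape [([0.682, -0.064, 0.024], 0.55), ([0.468, -0.131, 0.107], 0.16)]
top jar [([0.429, 0.458, 0.085], 0.97), ([0.469, -0.129, 0.109], 0.46), ([0.583, 0.488, 0.029], 0.38)]
top mug [([0.401, -0.482, 0.038], 0.73)]
1.3
```

View pics/scene0.png

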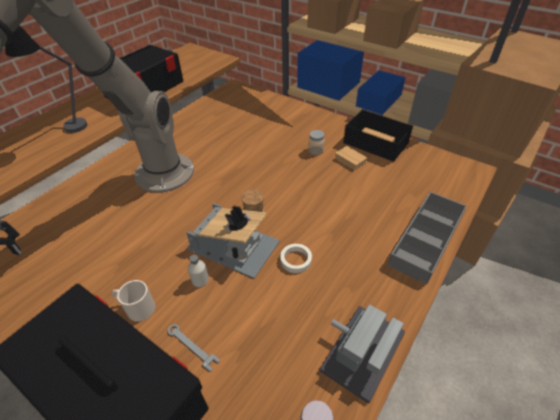

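View pics/top0.png

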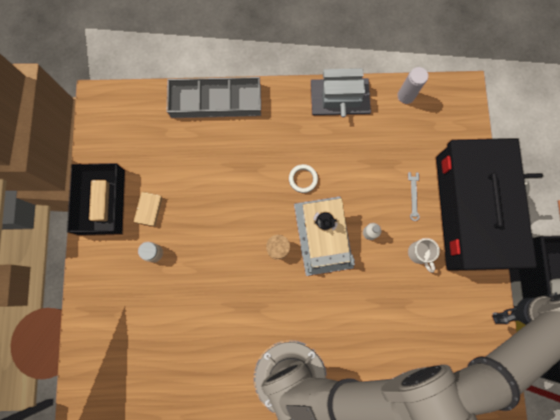

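```bash
cat > h.py <<'E'
from bench import r, viewer, nets
import cv2,numpy as np
from scipy.spatial.transform import Rotation as Ro
def cloud(d,cal):
    K=cal["mtx"]; v,u=np.mgrid[:d.shape[0],:d.shape[1]]
    pts=cv2.undistortPoints(np.stack([u,v],-1).reshape(-1,1,2).astype(np.float64),K,np.array(cal["dist"]) if "dist" in cal else None).reshape(*d.shape,2)
    c=np.stack([pts[...,0]*d,-pts[...,1]*d,-d,np.ones_like(d)],-1)
    w=c@np.linalg.inv(cal["world_to_cam"]).T
    w=w[...,:3]; w[d<=0]=np.nan; return w
def pose():
    o=r.get_obs(); return o["tcp_pos"],Ro.from_rotvec(o["orientation"]).as_matrix(),o
def rel(p):
    t,R,_=pose(); return 1000*R.T@(np.array(p)-t)
E
python3 - <<'E'
from h import *
t,R,o=pose(); print(np.round(R,3))
for c in ("scene","top"):
    cal=viewer.calibration(c); print(cal.keys(),cal)
    p,d=viewer.grab_frame(c); w=cloud(d,cal)
    z=w[...,2]; print("table z med",np.nanmedian(z))
    for n in ("spool","plate_edge","glue"):
        s=nets.silhouettes(n,c)
        if s:
            m=s[0]["mask"]; q=w[m]; q=q[~np.isnan(q[:,0])]
            print(n,s[0]["score"],m.sum(),np.round(q.mean(0),3),np.round(np.percentile(q,[2,98],axis=0),3).tolist())
print(np.round(rel([0.50,-0.131,0.31]),0))
E
```

```text
[[ 0.     0.312 -0.95 ]
 [ 0.    -0.95  -0.312]
 [-1.     0.    -0.   ]]
dict_keys(['mtx', 'world_to_cam']) {'mtx': array([[382.05871202,   0.        , 283.68540093],
       [  0.        , 382.05871202, 209.76249765],
       [  0.        ,   0.        ,   1.        ]]), 'world_to_cam': array([[ 0.82030214,  0.57179715, -0.01234591, -0.48364666],
       [-0.40119562,  0.59067287,  0.70010545,  0.15095357],
       [ 0.40761069, -0.56934487,  0.71393273, -1.5508193 ],
       [ 0.        ,  0.        ,  0.        ,  1.        ]])}
table z med 0.0016335425664438796
spool 0.64 405 [0.442 0.021 0.069] [[0.401, -0.008, 0.03], [0.472, 0.059, 0.081]]
plate_edge 0.63 1666 [ 0.485 -0.141  0.122] [[0.376, -0.201, 0.079], [0.572, -0.069, 0.174]]
glue 0.92 433 [ 0.494 -0.307  0.065] [[0.471, -0.324, 0.01], [0.507, -0.283, 0.117]]
dict_keys(['mtx', 'world_to_cam']) {'mtx': array([[460.73070399,   0.        , 279.9606461 ],
       [  0.        , 460.73070399, 203.29384854],
       [  0.        ,   0.        ,   1.        ]]), 'world_to_cam': array([[-0.02589111, -0.99966153,  0.00254551,  0.0339483 ],
       [ 0.97968479, -0.024867  ,  0.19899583, -0.58611051],
       [-0.19886517,  0.00764603,  0.97999703, -1.54475325],
       [ 0.        ,  0.        ,  0.        ,  1.        ]])}
table z med -0.0005910739999659409
spool 0.8 466 [0.434 0.033 0.071] [[0.399, -0.002, 0.006], [0.471, 0.067, 0.083]]
plate_edge 0.92 2533 [ 0.473 -0.129  0.111] [[0.372, -0.198, 0.028], [0.573, -0.062, 0.172]]
glue 0.58 57 [ 0.504 -0.148  0.158] [[0.486, -0.164, 0.126], [0.519, -0.139, 0.179]]
[ -79. -395. -434.]
```

```bash
python3 -m pendant '[85,-10,-28,-31,0.011, 85,-10,-28,-31,0.011, 85,-10,-28,-31,0.011, 85,-10,-28,-31,0.011, 85,-10,-28,-31,0.011, 85,-10,-28,-31,0.011, 85,-10,-28,-31,0.011, 85,-9,-28,-31,0.011, 85,0,-28,-31,0.011, 85,0,-28,-31,0.011, 85,0,-28,-31,0.011, 85,0,-28,-31,0.011, 85,0,-28,-31,0.011, 85,0,-28,-31,0.011, 85,0,0,0,0, 85,0,0,0,0]'
python3 - <<'E'
from h import *
t,R,o=pose(); print(np.round(t,3),np.round(R[:,1],3),np.round(o["joints"],2))
cal=viewer.calibration("wrist"); print(cal)
p,d=viewer.grab_frame("wrist"); cv2.imwrite("pics/w1.png",p[:,:,::-1]); np.save("w1d.npy",d); np.save("w1c.npy",cloud(d,cal))
for n in ("collar_grip","plate_edge","hinge_line","rail_mid","collar","tab_a","fixture","spool","glue"):
    print(n,[(np.round(x["location"],3).tolist(),round(x["score"],2)) for x in nets.look_for(n,"wrist")[:3]])
E
```

```text
clock: 3.7
tcp_pos: [0.5355, -0.1568, 0.3102]
orientation: [2.136, 0.174, -2.137]
contact_force: [-0.2, -0.4, 0.6]
grip_width: 0.0852
[ 0.535 -0.157  0.31 ] [ 0.162 -0.987  0.   ] [ 0.4   0.23 -0.28  1.73  0.07  1.19 -1.3 ]
{'mtx': array([[334.31440376,   0.        , 282.28411778],
       [  0.        , 334.31440376, 201.73435957],
       [  0.        ,   0.        ,   1.        ]]), 'world_to_cam': array([[ 1.60050682e-01, -9.87108660e-01, -5.22835301e-04,
        -2.40688252e-01],
       [ 9.42349094e-01,  1.52950970e-01, -2.97630957e-01,
        -4.17805882e-01],
       [ 2.93874063e-01,  4.71433443e-02,  9.54680858e-01,
        -6.04823084e-01],
       [ 0.00000000e+00,  0.00000000e+00,  0.00000000e+00,
         1.00000000e+00]])}
collar_grip [([0.513, -0.13, 0.136], 0.59), ([0.507, -0.114, 0.166], 0.48)]
plate_edge [([0.507, -0.128, 0.129], 0.65)]
hinge_line [([0.507, -0.133, 0.126], 0.72), ([0.667, -0.074, 0.025], 0.25)]
rail_mid [([0.508, -0.127, 0.127], 0.62)]
collar [([0.509, -0.128, 0.134], 0.95), ([0.511, -0.13, 0.132], 0.43)]
tab_a [([0.511, -0.15, 0.166], 0.78), ([0.508, -0.11, 0.162], 0.74)]
fixture [([0.52, -0.129, 0.108], 0.73)]
spool []
glue [([0.49, -0.287, 0.082], 0.7)]
```

View pics/w1.png

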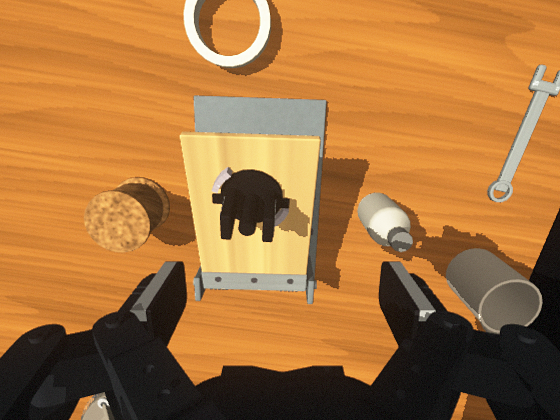

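```bash
cat > fit.py <<'E'
from h import *
from scipy.optimize import least_squares
def fit(cam="wrist",name="plate_edge",p=None,d=None,cal=None):
    cal=viewer.calibration(cam); p,d=viewer.grab_frame(cam); w=cloud(d,cal)
    hsv=cv2.cvtColor(p,cv2.COLOR_RGB2HSV)
    m=np.zeros(d.shape,bool)
    for s in nets.silhouettes(name,cam)[:1]: m|=s["mask"]
    q=w[m&~np.isnan(w[...,0])]
    # plane RANSAC
    g=np.random.default_rng(0); best=None
    for _ in range(300):
        a=q[g.choice(len(q),3,False)]; n=np.cross(a[1]-a[0],a[2]-a[0]); l=np.linalg.norm(n)
        if l<1e-6: continue
        n/=l; i=abs((q-a[0])@n)<.003
        if best is None or i.sum()>best.sum(): best=i
    a=q[best]; c=a.mean(0); n=np.linalg.svd(a-c,full_matrices=False)[2][2]; n*=np.sign(n[2])
    full=abs((w-c)@n)<.003; full&=(np.linalg.norm(w-c,axis=-1)<.17)&(w[...,2]>.02)
    lab,st=cv2.connectedComponentsWithStats(full.astype(np.uint8))[1:3]
    k=1+np.argmax(st[1:,4]); a=w[lab==k]
    e1=np.array([1,0,0])-n[0]*n; e1/=np.linalg.norm(e1); e2=np.cross(n,e1)
    uv=np.c_[(a-c)@e1,(a-c)@e2]
    (cx,cy),(sx,sy),ang=cv2.minAreaRect((uv*1000).astype(np.float32))
    if sx<sy: ang+=90; sx,sy=sy,sx
    ang=np.deg2rad((ang+90)%180-90)
    C=c+e1*cx/1000+e2*cy/1000; X=np.cos(ang)*e1+np.sin(ang)*e2
    print(cam,"inl",best.mean(),"size",round(sx),round(sy),"tilt",np.arccos(n[2]).round(4),"yaw",np.arctan2(X[1],X[0]).round(4),"n",n.round(3),"C",C.round(4))
    # collar axis: 42.5mm from centre towards free end
    A=C+X*.0425; print("collar on top face",A.round(4),"grip",(A+n*.034).round(4),"hinge",(C-X*.1075-n*.01).round(4))
    return w,p,n,X,A
if __name__=="__main__":
    for cam in ("wrist","top"):
        w,p,n,X,A=fit(cam)
        # tabs: cluster of points 30..56mm above plate within 35 mm of axis
        h=(w-A)@n; rr=np.linalg.norm((w-A)-h[...,None]*n,axis=-1)
        t=(h>.045)&(h<.06)&(rr<.04); q=w[t]; Y=np.cross(n,X)
        b=np.c_[(q-A)@X,(q-A)@Y]*1000
        for s in (b[:,1]>0,b[:,1]<0): print(s.sum(),b[s].mean(0).round(1) if s.any() else '',np.percentile(b[s],[3,97],axis=0).round(1).tolist() if s.any() else '')
E
python3 fit.py
```

```text
wrist inl 0.7762780316718036 size 216 130 tilt 0.3254 yaw 0.1285 n [-0.317 -0.042  0.948] C [ 0.4709 -0.1341  0.1094]
collar on top face [ 0.5108 -0.129   0.1229] grip [ 0.5    -0.1304  0.1552] hinge [ 0.373  -0.1468  0.0655]
464 [ 3.3 14.4] [[-11.2, 0.9], [14.5, 23.4]]
482 [  2.1 -14.5] [[-11.8, -24.3], [12.8, -0.4]]
top inl 0.5261820030503305 size 218 109 tilt 0.3255 yaw 0.1295 n [-0.317 -0.039  0.947] C [ 0.4685 -0.1204  0.1093]
collar on top face [ 0.5084 -0.1152  0.1228] grip [ 0.4976 -0.1165  0.1551] hinge [ 0.3707 -0.1332  0.0654]
30 [3.3 8.7] [[-10.2, 3.3], [15.5, 13.4]]
51 [  2.1 -22.1] [[-10.5, -34.7], [14.4, -5.4]]
```

```bash
python3 -m pendant '[85,15,-16,15.5,0, 85,15,-16,15.5,0, 85,0,0,0,-0.1704, 85,0,0,0,-0.1704, 85,0,0,0,-0.1704, 85,0,0,0,-0.1704, 85,0,0,0,-0.1704, 85,0,0,0,-0.1704, 85,0,0,0,-0.1704, 85,0,0,0,-0.1704, 85,0,0,0,-0.1704, 85,0,0,0,-0.1704, 85,0,0,0,-0.1704, 85,0,0,0,-0.1704, 85,0,0,0,-0.1704, 85,0,0,0,-0.1704, 85,0,0,0,-0.1704, 85,0,0,0,-0.1704, 85,0,0,0,-0.1704, 85,0,0,0,-0.1704]'
python3 - <<'E'
from fit import *
t,R,o=pose(); print(np.round(t,4),np.round(R[:,1],3),np.round(o["joints"],2))
w,p,n,X,A=fit(); cv2.imwrite("pics/w2.png",p[:,:,::-1])
h=(w-A)@n; Y=np.cross(n,X); b=np.stack([(w-A)@X,(w-A)@Y,h],-1)*1000
t=(b[...,2]>35)&(b[...,2]<57)&(np.hypot(b[...,0],b[...,1])<35)
for s in (1,-1):
    q=b[t&(s*b[...,1]>12)]; print(len(q),q.mean(0).round(1),np.percentile(q,[2,98],axis=0).round(1).tolist(), np.polyfit(q[:,0],q[:,1],1).round(3))
print([(np.round(x["location"],3).tolist(),round(x["score"],2)) for x in nets.look_for("tab_a","wrist")[:3]])
print("rel to grip target",rel(A+n*.034).round(1))
E
```

```text
clock: 6.9
tcp_pos: [0.5, -0.1297, 0.2803]
orientation: [-0.074, 1.569, 0.074]
contact_force: [-0.9, -0.3, 0.4]
grip_width: 0.085
[ 0.5    -0.1297  0.2803] [-0.094  0.996 -0.   ] [ 0.72  0.23 -0.68  1.83  0.16  1.13  1.65]
wrist inl 0.855941452140977 size 216 130 tilt 0.3252 yaw 0.1271 n [-0.317 -0.042  0.948] C [ 0.4694 -0.1344  0.1093]
collar on top face [ 0.5094 -0.1293  0.1228] grip [ 0.4986 -0.1307  0.1551] hinge [ 0.3716 -0.1469  0.0654]
511 [ 1.4 18.9 52.6] [[-11.7, 13.8, 37.0], [14.2, 24.8, 55.1]] [-0.048 18.98 ]
510 [ -0.4 -18.4  52.4] [[-13.5, -24.1, 36.4], [12.7, -13.6, 55.3]] [ -0.028 -18.44 ]
[([0.498, -0.112, 0.172], 0.86), ([0.498, -0.15, 0.176], 0.73)]
rel to grip target [125.2  -0.8  -1.5]
```

View pics/w2.png

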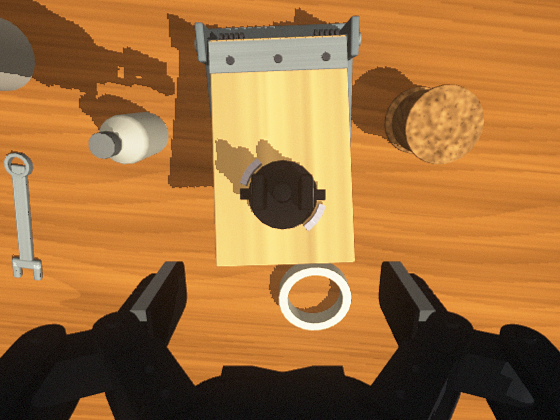

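```bash
python3 -m pendant '[85,40,-0.4,-0.5,0.015, 85,40,-0.4,-0.5,0, 85,35,0,0,0, 85,25,0,0,0, 85,0,0,0,0, 85,0,0,0,0, 32,0,0,0,0, 32,0,0,0,0, 32,0,0,0,0, 32,0,0,0,0, 32,0,0,0,0, 32,0,0,0,0, 32,0,0,0,0, 32,0,0,0,0]' 35
python3 - <<'E'
from h import *
t,R,o=pose(); print(t.round(4),R[:,1].round(3),o["joints"].round(2),o["contact_force"].round(2),o["moment"].round(2),o["grip_width"])
E
```

```text
clock: 8.8
tcp_pos: [0.5005, -0.13, 0.1414]
orientation: [-0.058, 1.567, 0.058]
contact_force: [1.8, 2.5, 5.7]
grip_width: 0.0336
[ 0.5005 -0.13    0.1414] [-0.074  0.997 -0.   ] [ 0.65  0.4  -0.63  1.98  0.31  0.85  1.5 ] [1.78 2.48 5.66] [ 0.49 -0.07  0.04] 0.03357340620108914
```

```bash
python3 -m pendant '[32,4.5,0.15,3.1,0, 32,4.7,0.15,3.1,0, 32,4.6,0.15,2.8,0, 32,4.9,0.15,2.8,0, 32,4.9,0.15,2.5,0, 32,4.9,0.1,2.3,0, 32,5.2,0.1,2.3,0, 32,5.1,0.1,2,0, 32,0,0,0,0, 32,0,0,0,0]' 45
python3 - <<'E'
from fit import *
t,R,o=pose(); print(t.round(4),R[:,1].round(3),o["contact_force"].round(2),o["moment"].round(2),o["grip_width"])
w,p,n,X,A=fit(); cv2.imwrite("pics/w3.png",p[:,:,::-1]); print("tip height over plate at axis",((t-A)@n*1000).round(1), "tcp rel", rel(A+.034*n).round(1))
E
```

```text
clock: 10.05
tcp_pos: [0.5206, -0.1275, 0.1025]
orientation: [-0.058, 1.569, 0.058]
contact_force: [-1.0, 2.2, 8.4]
grip_width: 0.0332
[ 0.5206 -0.1275  0.1025] [-0.074  0.997 -0.   ] [-0.97  2.16  8.41] [0.38 0.39 0.08] 0.033226328164129536
wrist inl 0.8319640677880805 size 163 130 tilt 0.0403 yaw 0.1277 n [-0.04  -0.006  0.999] C [ 0.4805 -0.1332  0.0795]
collar on top face [ 0.5226 -0.1278  0.0813] grip [ 0.5213 -0.128   0.1152] hinge [ 0.3744 -0.1468  0.0652]
tip height over plate at axis 21.3 tcp rel [-12.7  -0.5   0.7]
```

View pics/w3.png

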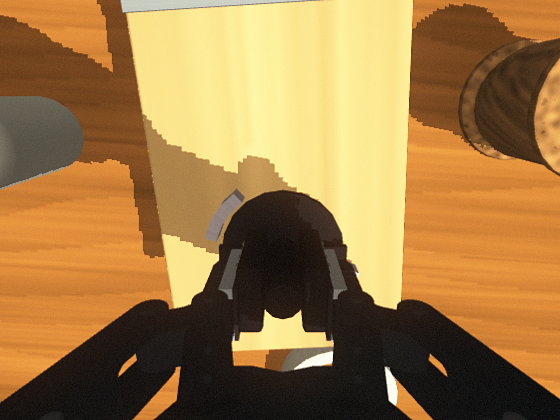

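```bash
python3 -m pendant '[32,1,0,0.4,0, 32,1,0,0.3,0, 32,1,0,0.3,0, 32,0,0,0,0]'; python3 -m pendant '[32,0.7,0,0.2,0, 32,0.3,0,0,0, 32,0,0,0,0]'; python3 -m pendant '[32,0.7,0,0.2,0, 32,0.3,0,0,0, 32,0,0,0,0]'
```

```text
clock: 10.65
tcp_pos: [0.5213, -0.1275, 0.0997]
orientation: [-0.058, 1.569, 0.058]
contact_force: [-1.2, 2.2, 11.6]
grip_width: 0.0331
clock: 11.02
tcp_pos: [0.5217, -0.1274, 0.0989]
orientation: [-0.058, 1.569, 0.058]
contact_force: [-1.5, 2.9, 12.3]
grip_width: 0.0329
clock: 11.4
tcp_pos: [0.522, -0.1274, 0.0979]
orientation: [-0.058, 1.569, 0.058]
contact_force: [-2.6, 1.8, 12.9]
grip_width: 0.0329
```

```bash
for i in 1; do python3 -m pendant '[32,0.7,0,0.1,0, 32,0.3,0,0,0, 32,0,0,0,0]'; python3 -m pendant '[32,0.7,0,0.1,0, 32,0.3,0,0,0, 32,0,0,0,0]'; done
```

```text
clock: 11.78
tcp_pos: [0.5223, -0.1274, 0.097]
orientation: [-0.058, 1.568, 0.058]
contact_force: [-1.6, 1.7, 12.2]
grip_width: 0.0329
clock: 12.15
tcp_pos: [0.5226, -0.1273, 0.0961]
orientation: [-0.058, 1.568, 0.058]
contact_force: [-1.2, 1.8, 13.5]
grip_width: 0.0328
```

```bash
python3 -m pendant '[32,0.7,0,0.1,0, 32,0.3,0,0,0, 32,0,0,0,0]'; python3 -m pendant '[32,0.5,0,0.1,0, 32,0.3,0,0,0, 32,0,0,0,0]'
```

```text
clock: 12.52
tcp_pos: [0.5229, -0.1273, 0.0952]
orientation: [-0.058, 1.567, 0.058]
contact_force: [-1.2, 2.4, 12.9]
grip_width: 0.0328
clock: 12.9
tcp_pos: [0.523, -0.1273, 0.0946]
orientation: [-0.058, 1.568, 0.058]
contact_force: [-1.2, 1.8, 13.5]
grip_width: 0.0328
```

```bash
cat > chk.py <<'E'
from fit import *
t,R,o=pose(); w,p,n,X,A=fit(); print("tip h",((t-A)@n*1000).round(1),o["contact_force"].round(1),o["moment"].round(2))
E
python3 chk.py; python3 -m pendant '[32,0.5,0,0.1,0, 32,0.3,0,0,0, 32,0,0,0,0]';python3 -m pendant '[32,0.5,0,0.1,0, 32,0.3,0,0,0, 32,0,0,0,0]'
```

```text
wrist inl 0.8268056144199846 size 162 131 tilt 0.01 yaw 0.1256 n [0.01 0.   1.  ] C [ 0.4842 -0.1329  0.0739]
collar on top face [ 0.5264 -0.1276  0.0735] grip [ 0.5267 -0.1275  0.1075] hinge [ 0.3775 -0.1464  0.065 ]
tip h 21.0 [-1.2  1.8 13.5] [0.47 0.82 0.05]
clock: 13.38
tcp_pos: [0.5233, -0.1272, 0.0943]
orientation: [-0.059, 1.567, 0.057]
contact_force: [-3.7, 2.8, 21.2]
grip_width: 0.033
clock: 13.75
tcp_pos: [0.5234, -0.1273, 0.0942]
orientation: [-0.059, 1.567, 0.057]
contact_force: [-5.9, 3.1, 26.6]
grip_width: 0.0327
```

```bash
python3 -m pendant '[32,-0.6,0,0,0, 32,0,0,0,0, 32,0,0,0,0.1, 32,0,0,0,0.1, 32,0,0,0,0.1, 32,0,0,0,0]'; python3 chk.py
```

```text
clock: 14.5
tcp_pos: [0.5233, -0.1276, 0.0943]
orientation: [0.178, 1.561, -0.179]
contact_force: [-4.4, 1.3, 21.2]
grip_width: 0.0328
wrist inl 0.8372017303130378 size 210 133 tilt 0.0134 yaw 0.1294 n [0.013 0.003 1.   ] C [ 0.4805 -0.1342  0.0739]
collar on top face [ 0.5227 -0.1288  0.0734] grip [ 0.5231 -0.1287  0.1074] hinge [ 0.3738 -0.1481  0.0654]
tip h 21.0 [-4.4  1.3 21.2] [ 0.38  1.27 -0.05]
```

```bash
python3 -m pendant '[32,0,0,0,0.14, 32,0,0,0,0.14, 32,0,0,0,0.14, 32,0,0,0,0]'; python3 -m pendant '[32,0,0,0,0.14, 32,0,0,0,0.14, 32,0,0,0,0.14, 32,0,0,0,0]'; python3 chk.py
```

```text
clock: 15.1
tcp_pos: [0.523, -0.1281, 0.0943]
orientation: [0.507, 1.508, -0.508]
contact_force: [-5.1, 1.3, 21.6]
grip_width: 0.0332
clock: 15.6
tcp_pos: [0.5226, -0.1284, 0.0943]
orientation: [0.831, 1.404, -0.832]
contact_force: [-5.3, 1.0, 22.8]
grip_width: 0.033
wrist inl 0.8467780062229943 size 216 141 tilt 0.0156 yaw 0.1295 n [0.016 0.001 1.   ] C [ 0.4794 -0.1386  0.0739]
collar on top face [ 0.5216 -0.1331  0.0733] grip [ 0.5221 -0.1331  0.1073] hinge [ 0.3727 -0.1525  0.0656]
tip h 21.0 [-5.3  1.  22.8] [ 0.1   1.6  -0.06]
```

```bash
cat > a.py <<'E'
from h import *
t,R,o=pose(); print("collar~",(0.1275-np.arctan2(-R[0,1],R[1,1])).round(3),"Mz",o["moment"].round(3),o["contact_force"].round(1),"j",o["joints"].round(2))
E
python3 a.py; python3 -m pendant '[32,0,0,0,0.05, 32,0,0,0,0.04, 32,0,0,0,0]'; python3 a.py;  python3 -m pendant '[32,0,0,0,0.03, 32,0,0,0,0]'; python3 a.py
```

```text
collar~ 1.195 Mz [ 0.132  1.681 -0.004] [-5.6 -0.1 24.1] j [ 0.38  0.45 -0.31  1.98  0.2   0.74  0.44]
clock: 16.08
tcp_pos: [0.5225, -0.1284, 0.0942]
orientation: [0.899, 1.375, -0.9]
contact_force: [-5.7, 0.2, 23.2]
grip_width: 0.0333
collar~ 1.285 Mz [ 0.114  1.742 -0.065] [-5.7  0.2 23.2] j [ 0.36  0.45 -0.29  1.99  0.19  0.73  0.37]
clock: 16.32
tcp_pos: [0.5225, -0.1284, 0.0943]
orientation: [0.921, 1.365, -0.922]
contact_force: [-6.9, -0.0, 23.5]
grip_width: 0.0327
collar~ 1.314 Mz [0.057 1.769 0.316] [-6.9 -0.  23.5] j [ 0.35  0.45 -0.29  1.99  0.19  0.73  0.34]
```

```bash
python3 -m pendant '[32,0,0,0,0.02, 32,0,0,0,0]'; python3 a.py; python3 -m pendant '[32,-0.7,0,0,0, 32,-0.7,0,0,0, 32,-0.6,0,0,0, 32,0,0,0,0]'; python3 a.py; python3 -m pendant '[85,0,0,0,0, 85,0,0,0,0, 85,0,0,0,0, 85,0,0,0,0, 85,0,0,0,0, 85,0,0,0,0]'; python3 chk.py
```

```text
clock: 16.58
tcp_pos: [0.5225, -0.1284, 0.0943]
orientation: [0.934, 1.358, -0.936]
contact_force: [-5.9, -0.7, 24.0]
grip_width: 0.0329
collar~ 1.332 Mz [0.031 1.801 0.751] [-5.9 -0.7 24. ] j [ 0.35  0.45 -0.28  1.99  0.18  0.73  0.32]
clock: 17.08
tcp_pos: [0.5223, -0.1284, 0.0949]
orientation: [0.935, 1.359, -0.936]
contact_force: [-1.9, -0.2, 9.7]
grip_width: 0.033
collar~ 1.332 Mz [-0.077  0.763  0.707] [-1.9 -0.2  9.7] j [ 0.35  0.44 -0.28  1.99  0.18  0.73  0.33]
clock: 17.82
tcp_pos: [0.5218, -0.1279, 0.0937]
orientation: [0.937, 1.36, -0.937]
contact_force: [0.1, -0.3, 0.2]
grip_width: 0.0847
wrist inl 0.8154702875886796 size 212 141 tilt 0.0012 yaw 0.1285 n [ 0.001 -0.     1.   ] C [ 0.4811 -0.1382  0.0754]
collar on top face [ 0.5233 -0.1327  0.0754] grip [ 0.5233 -0.1327  0.1094] hinge [ 0.3745 -0.1519  0.0656]
tip h 18.3 [ 0.1 -0.3  0.2] [ 0.02 -0.03  0.02]
```

Released and locked level (0.001). Lift away and look.

```bash
python3 -m pendant '[85,-20,0,0,0, 85,-40,0,0,0, 85,-50,0,0,0, 85,-50,0,0,0, 85,-20,0,0,0, 85,0,0,0,0, 85,0,0,0,0]'
python3 - <<'E'
from fit import *
w,p,n,X,A=fit(); cv2.imwrite("pics/w4.png",p[:,:,::-1])
b=np.stack([(w-A)@X,(w-A)@np.cross(n,X),(w-A)@n],-1)*1000
t=(b[...,2]>35)&(b[...,2]<57)&(np.hypot(b[...,0],b[...,1])<35)
a=1.30; rad=b[...,0]*np.sin(a)+b[...,1]*np.cos(a); tan=b[...,0]*np.cos(a)-b[...,1]*np.sin(a)
for s in (1,-1):
    m=t&(s*rad>10); print(m.sum(),"rad pct",np.percentile(rad[m],[2,98]).round(1),"tan",tan[m].mean().round(1))
for n in ("spool","glue","tape","mug","jar"):
    viewer
p,_=viewer.grab_frame("top")
for n in ("spool","glue","tape","jar","mug"): print(n,[(np.round(x["location"],3).tolist(),round(x["score"],2)) for x in nets.look_for(n,"top")[:2]])
E
```

```text
clock: 18.8
tcp_pos: [0.5211, -0.1278, 0.2724]
orientation: [0.936, 1.362, -0.938]
contact_force: [-0.4, -0.5, -0.2]
grip_width: 0.0849
wrist inl 0.8524174980813507 size 231 140 tilt 0.0012 yaw 0.1287 n [ 0.001 -0.001  1.   ] C [ 0.472  -0.1387  0.0754]
collar on top face [ 0.5141 -0.1333  0.0754] grip [ 0.5142 -0.1333  0.1094] hinge [ 0.3654 -0.1525  0.0655]
522 rad pct [10.6 33.3] tan -4.2
209 rad pct [-16.  -10.1] tan -4.4
spool [([0.432, 0.034, 0.078], 0.58), ([0.478, -0.295, 0.087], 0.55)]
glue [([0.472, -0.297, 0.089], 0.48)]
tape [([0.581, 0.487, 0.029], 0.73), ([0.684, -0.066, 0.024], 0.64)]
jar [([0.427, 0.459, 0.09], 0.57), ([0.476, -0.108, 0.075], 0.42)]
mug [([0.404, -0.48, 0.035], 0.77), ([0.502, -0.131, 0.123], 0.55)]
```

View pics/w4.png

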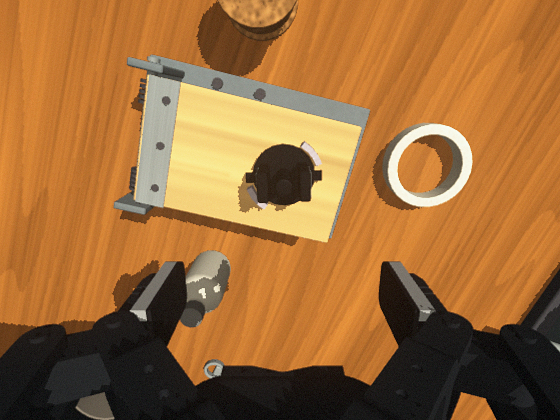

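```bash
python3 - <<'E'
from h import *
cal=viewer.calibration("wrist");p,d=viewer.grab_frame("wrist");w=cloud(d,cal)
A=np.array([.5208,-.1278,.0754]); b=(w-A)*1000
a=.1287-1.30; Y=np.array([-np.sin(a),np.cos(a)]); Xc=np.array([np.cos(a),np.sin(a)])
rad=b[...,:2]@Y; tan=b[...,:2]@Xc; rr=np.hypot(rad,tan)
for lo,hi in((48,58),(4,14)):
  for s in (1,-1):
    m=(b[...,2]>lo)&(b[...,2]<hi)&(rr<45)&(s*rad>8)&(abs(tan)<(18 if lo>40 else 4)); print(lo,s,m.sum(),"rad",np.percentile(rad[m],[2,50,98]).round(1),"tan",np.percentile(tan[m],[2,50,98]).round(1))
c=cv2.resize(p[120:230,220:350,::-1],None,fx=5,fy=5,interpolation=cv2.INTER_CUBIC); cv2.imwrite("pics/w5.png",np.clip(c.astype(float)*1.6,0,255).astype(np.uint8))
E
```

```text
48 1 353 rad [14.4 19.3 23.9] tan [-14.   -1.2  12.8]
48 -1 350 rad [-23.6 -18.4 -13.8] tan [-14.   -1.2  12.5]
4 1 137 rad [ 8.7 30.1 38. ] tan [-3.8 -0.1  3.7]
4 -1 121 rad [-37.6 -29.7  -8.4] tan [-3.6 -0.   3.9]
```

View pics/w5.png

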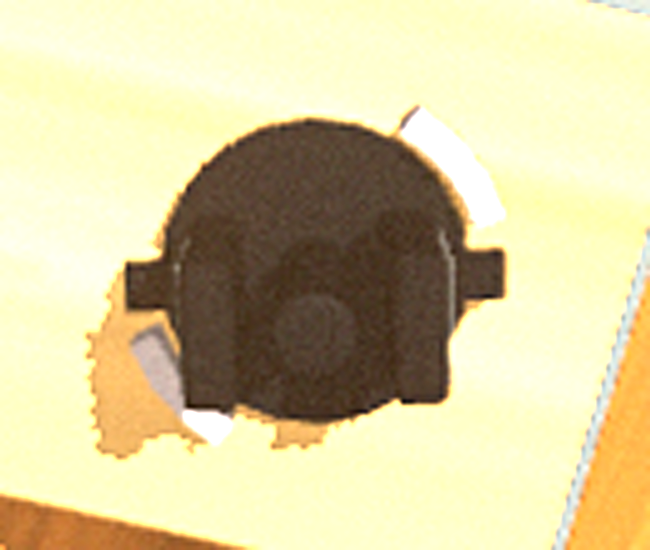

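The crop shows both feet, at (145,285) and (485,273), standing out past the ends of the rails. Outer faces measure ±24 mm and the feet 38 mm from the axis. Everything checks out, so I'm handing in.

```bash
python3 -c "
from bench import r
print(r.get_obs()['clock']); print(r.hand_in())"
```

```text
19.25
the job is handed in; nothing more can be done
None
```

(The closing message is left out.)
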